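Set the cable tester's range lever three clicks up from its stop

ROBOT

A 6-joint arm with a two-finger parallel gripper is mounted at the origin on the work surface. World frame = base frame: x ahead of the robot, y to its left, z up, the work surface at z = 0. Lengths are in m, angles in rad, forces in N, time in s.
With the tool pointing down it reaches from about 0.275 to 0.825 m from the base axis. Payload 4.9 kg.
Tool frame: the origin (TCP) lies midway between the tips of the shut fingers; the grasp point (between the pads) lies r.tcp_to_grasp behind it (r.tcp_to_grasp is the distance from the TCP to the grasp point, in m); z points along the fingers, y is the direction in which the jaws open and shut (so a half turn about z gives the same grasp; the last joint's range is limited). The gripper opens to 85 mm and grips with 20 to 120 N. Pads are 22 mm wide; open, the fingers measure 114 mm over their backs; the gripper's body (76 mm by 85 mm) begins 54 mm behind the grasp point. The pads swing forward as they close: fully open they stand 13 mm farther back than shut.
Start: joints at [1.006, 0.326, -0.193, 1.052, 0, 1.437], TCP at [0.23, 0.5, 0.231] pointing down, gripper open.
Joint ranges: [-2.65, 2.65], [-0.97, 1.79], [-1.3, 1.35], [-1.93, 2.1], [-1.47, 1.37], [-3.14, 3.14]. Speed limits (rad/s): [2.57, 2.57, 3.14, 3.14, 3.14, 3.14].

INTERFACE

Orientations are given as [roll, pitch, yaw] about the fixed x, y, z axes, in that order (R = Rz(yaw) Ry(pitch) Rx(roll)).
In Python, from workcell import r gives the robot as it stands. Calls block until the motion is done:
- r.goto(position, orientation): joint-space move of the TCP to a pose.
- r.servo_line(position, ori=None, feed=0.15, threshold=None): straight line of the TCP; ori=None keeps the orientation; feed is the mean speed in m/s. With threshold (N) it stops when the force on the tool has changed by that much, and returns True; else False.
- r.move_joints(angles): joint-space move.
- r.gripper_open() and r.gripper_close(strength=None): open the fingers fully, or close them until they stop; strength is the grip in N (None keeps the last).
- r.pause(seconds).
- r.ik(position, orientation): joint angles nearest the present ones, or None.
- r.grab_frame(name): name is "scene" or "top" or "wrist"; returns a dict with "frame" (400x640x3 uint8, red, green, blue), "fx", "fy", "cx", "cy" (pixels), "R" (3x3) and "t" (3): a world point X has camera coordinates R X + t; the wrist camera has in their place "T_tool_cam" (4x4, takes a point from camera to tool coordinates, whose origin is the TCP and whose axes are the flange's). Camera axes: x right, y down, z forward; pixel columns grow to the right and rows downward; lengths in m; the calibration is good to about 2 mm. The wrist camera is an equidistant fisheye: a pixel r from the principal point sees the ray r / f radians off the axis. A picture is of the moment at which its call begins: read the wrist's pose just before it. There is no depth.
A pose or a line that the arm cannot do raises r.PlanningError and nothing moves.
- r.job_done(): hands the job in, once; it reports no verdict.
Trained networks look in the newest picture that a camera, given by its name, has taken for a name from the list of things; names that differ only in an ending like _2 or _b are one class to them, and where a whole thing is asked for, a point or a joint stands for the part that bears it (a point fixed in the world has none). Each returns a list of dicts, best first, with "score" (0 to 1); they miss things now and then, are a little off and sometimes report something else, mostly with a low value. They report only what shows in the picture. A call takes as long as a camera call.
- r.cut_out(camera, query): "mask" (400x640 bool, what is visible of it) and "rect" ([left, top, right, bottom] in pixels, round what is visible of it).
Readings, each from a call of its own:
- r.get_t(): time.
- r.get_joint_positions(): joint angles.
- r.get_qd(): joint speeds.
- r.get_effort(): joint torques, N m.
- r.get_position(): TCP position.
- r.get_eef_rot(): TCP orientation.
- r.get_wrist_force(): force on the tool from outside, world axes, zero at the start.
- r.get_moment(): the same for the moment, N m.
- r.get_gripper_width(): finger opening in m.
Only numpy, scipy, OpenCV 4.12 (cv2) and the standard library are available. Lean on these libraries where they do the work, as an engineer would, in place of code of your own. Each camera call takes 0.05 s, during which the arm holds its last target.

TASK

Someone left the range lever on the cable tester part-way along its slot. With the fingertips, push it all the way back to its stop at the narrow end of the wedge mark, then push it the other way through three clicks, counting them by feel, and leave it resting in that third detent without ever running past it. Only push the lever, do not pinch it, and leave the other things on the bench where they are.

Things in the scene. Friction and masses are not known exactly. Their poses are not given: they have to be found in the camera images.
- tester: grey sheet-metal cable tester fixed to the bench, 170 (its x) x 260 (its y) mm, flat top 60 mm above the bench. Origin: centre of its underside; z up. A dark slot 106 mm long, centred at x -25, y 0 mm, runs along its y; the range lever slides in it. The black wedge mark beside it is narrow at the home end (-y), wide at the upper end (+y). Flat fittings on the top stand up to 4 mm
- range_lever (a joint): lever travel along the tester's +y, m: 0 = home stop (-y), 0.080 = upper stop. Five equal detents above home (home not counted), evenly spaced, 14 to 20 mm apart; starts in the first or second. Leaving one takes a steady 4 to 8 N push up to half-way to the next; there the push drops to nothing, the lever jumps the rest by itself and stays. 13 N or more is met only at a stop
- lever_mid (a point): centre of the lever's upright black tab, 84 mm above the bench; moves with the lever, axes as the tester's. The tab is 34 mm along the tester's x, 16 mm along its y (the way it slides); its faces reach from 66 to 102 mm above the bench, the top ridge to 106.5 mm
- tab_home_side: the half of the tab whose face looks to the home end (tester's -y), 34 x 8 x 36 mm; push on this face to move the lever up. Origin: under the middle of the whole tab, 66 mm above the bench. Fingers pressing on both halves at once count as pinching
- tab_up_side: the other half of the tab, its face looking to the upper end (tester's +y), 34 x 8 x 36 mm; push on this face to move the lever home. Origin: the same point as the other half's
- bottle: loose white bottle, 56 mm across, 130 mm tall, standing on the bench off the home (-y) end of the tester; origin at the centre of its foot. A bystander
- driver: loose screwdriver lying on the bench off the upper (+y) end of the tester; origin under its middle. A bystander
- spool: loose empty black spool, 60 mm across, 46 mm tall, standing off the upper (+y) end of the tester; origin at the centre of its foot. A bystander
- tray: loose open grey tray with white connector housings, 100 x 130 x 45 mm, behind the tester (its +x side); origin at the centre of its underside. A bystander

How it is judged:
On the way:
1. the lever is back against its stop at the home end (value of joint range_lever below 0.003 m), for 0.2 s.
At the end, for the whole second after the job is handed in: the lever, having been back against its stop, rests in the third detent up from the stop (within 3 mm of the detent's middle) and is at rest (value of joint range_lever between 0.045 and 0.051 m and velocity of joint range_lever between -0.005 and 0.005 m/s); the robot touches nothing.
It fails at once if the lever ran past the third detent (value of joint range_lever above 0.0556 m).
It fails at once if the lever was pinched: the fingers pressed on both of its faces at once (contact force between the fingers and tab_home_side above 1.5 N and contact force between the fingers and tab_up_side above 1.5 N).
It fails at once if a bystander was moved or lifted by more than 15 mm (distance of any of bottle, driver, spool, tray from where it was at the start of the episode above 0.015 m).
It also fails if it takes over 72 s, if anything falls off the work surface, if the arm or the gripper's body presses on something with over 40 N, if the wrist force passes 120 N, or if a joint passes its speed limit or range.

## Working session

There is one attempt and no reset: what is moved stays moved. The work goes in short steps, each a Python script; the robot and the scene stay as the last script left them, time stands still between calls to the robot, and variables do not carry over. Pictures are saved under pics/ and viewed, and the job is handed in when it is done.

```bash
mkdir -p pics; ls; python3 - <<'E'
from workcell import r
import cv2,numpy as np
for n in ["scene","top","wrist"]:
    f=r.grab_frame(n); cv2.imwrite(f"pics/{n}0.png",f["frame"][:,:,::-1])
    print(n,f["fx"],f["fy"],f["cx"],f["cy"],f.get("R"),f.get("t"),f.get("T_tool_cam"))
    for q in ["tester","range_lever","bottle","driver","spool","tray"]:
        c=r.cut_out(n,q); print(q,[(round(d["score"],2),d["rect"]) for d in c[:2]])
print(r.get_t(),r.get_position(),r.get_eef_rot(),r.tcp_to_grasp,r.get_gripper_width())
E
```

```text
pics
scene 484.6611466798188 484.6611466798188 316.7631672269292 200.55347500851937 [[-0.33318409  0.94281289  0.00960267]
 [ 0.7100244   0.25759315 -0.65537098]
 [-0.62036579 -0.21154106 -0.75524609]] [ 0.13751659 -0.37150371  1.45869788] None
tester [(0.97, [204.5, 167.6, 346.0, 259.7]), (0.74, [268.2, 179.7, 281.4, 198.8])]
range_lever [(0.68, [267.5, 176.4, 282.0, 199.2]), (0.63, [270.0, 181.9, 281.1, 201.1])]
bottle [(0.58, [169.6, 157.4, 194.4, 209.7])]
driver [(0.62, [371.9, 173.4, 383.7, 236.3])]
spool [(0.93, [354.4, 238.4, 388.4, 274.1])]
tray [(0.92, [229.8, 257.7, 307.1, 324.0])]
top 395.4101478425346 395.4101478425346 313.4733609131476 195.65912179867814 [[-0.01230785 -0.99965935  0.02301542]
 [-0.98333156  0.00792467 -0.18164866]
 [ 0.18140439 -0.02486749 -0.98309412]] [0.06649405 0.60323121 0.84827543] None
tester [(0.9, [291.1, 153.9, 413.2, 244.6])]
range_lever [(0.64, [353.9, 199.3, 364.0, 213.9])]
bottle [(0.9, [431.6, 174.1, 464.5, 205.3])]
driver [(0.86, [254.9, 201.5, 278.5, 284.4])]
spool [(0.73, [238.0, 171.1, 266.0, 196.7]), (0.58, [350.0, 198.2, 364.2, 212.2])]
tray [(0.73, [297.3, 103.3, 354.3, 149.6])]
wrist 309.70691628693146 309.70691628693146 316.1256921541972 199.43312633228012 None None [[-1.46865677e-03 -9.65495097e-01 -2.60417090e-01  6.62223647e-02]
 [ 9.99998728e-01 -1.58009213e-03  2.18558250e-04  1.32448634e-04]
 [-6.22499914e-04 -2.60416438e-01  9.65496189e-01 -1.43501954e-01]
 [ 0.00000000e+00  0.00000000e+00  0.00000000e+00  1.00000000e+00]]
tester []
range_lever []
bottle []
driver [(0.39, [166.6, 353.7, 183.3, 375.7])]
spool []
tray []
1.05 [0.22967745 0.499767   0.23129417] [ 3.14157985e+00 -1.32417643e-05  2.71076564e+00] 0.0187 0.08507147334577428
```

```bash
python3 - <<'E'
import cv2
a=cv2.imread("pics/top0.png")[90:300,210:490]; cv2.imwrite("pics/topc.png",cv2.resize(a,None,fx=2.8,fy=2.8,interpolation=cv2.INTER_CUBIC))
a=cv2.imread("pics/scene0.png")[130:340,150:410]; cv2.imwrite("pics/scenec.png",cv2.resize(a,None,fx=2.8,fy=2.8,interpolation=cv2.INTER_CUBIC))
E
```

```text
(no output)
```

View pics/topc.png

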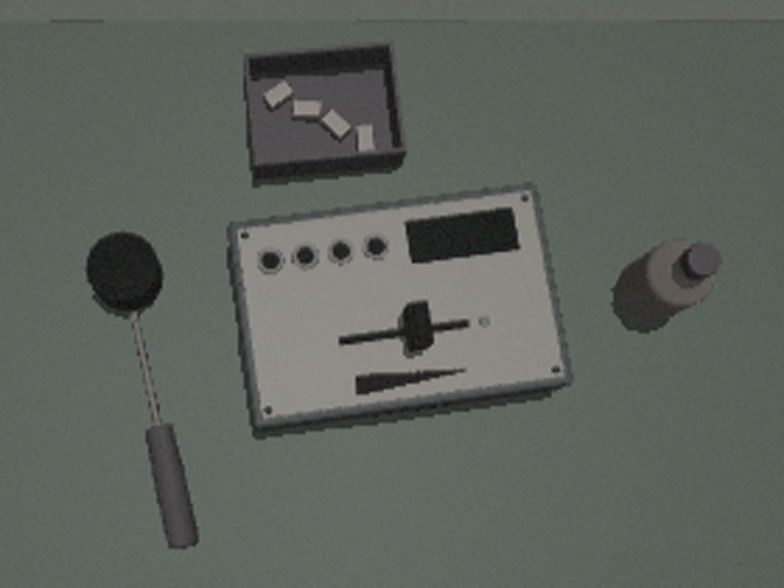

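View pics/scenec.png

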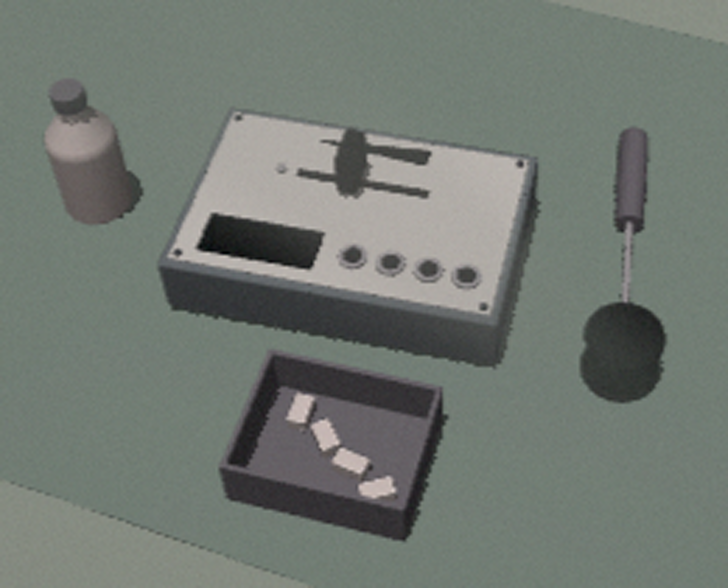

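The top view shows the tester with its slot running from crop pixel (469,323) at the home end to (339,341) at the upper end. The tab is at about (418,326). I'll fit the tester pose from both cameras.

```bash
cat > h.py <<'E'
import numpy as np
def proj(f,P):
    c=np.asarray(P)@f["R"].T+f["t"]; return np.c_[f["fx"]*c[:,0]/c[:,2]+f["cx"],f["fy"]*c[:,1]/c[:,2]+f["cy"]]
def tw(p,P):
    P=np.atleast_2d(P).astype(float); c,s=np.cos(p[2]),np.sin(p[2])
    return np.c_[p[0]+c*P[:,0]-s*P[:,1],p[1]+s*P[:,0]+c*P[:,1],P[:,2]]
E
python3 - <<'E'
from workcell import r
from h import *
import cv2
from scipy.optimize import least_squares
ft=r.grab_frame("top"); fs=r.grab_frame("scene")
M=np.array([[-.085,-.13,.06],[-.085,.13,.06],[.085,.13,.06],[.085,-.13,.06],[-.025,-.053,.06],[-.025,.053,.06]])
T=np.array([[571,378],[254,424],[231,222],[534,184],[469,323],[339,341]])/2.8+[210,90]
S=np.array([[235,108],[537,157],[497,318],[160,268],[298,173],[429,194]])/2.8+[150,130]
for w in [(1,1),(1,0),(0,1)]:
    fun=lambda p:np.r_[w[0]*(proj(ft,tw(p,M))-T).ravel(),w[1]*(proj(fs,tw(p,M))-S).ravel()]
    s=least_squares(fun,[.5,0,.1]); print(w,s.x,np.round(s.fun.reshape(-1,2),1).tolist())
    if w==(1,1): p=s.x
# lever q along slot from masks centroids
for n,f in (("top",ft),("scene",fs)):
    for d in r.cut_out(n,"range_lever")[:2]:
        m=d["mask"]; ys,xs=np.nonzero(m); c=np.array([xs.mean(),ys.mean()])
        q=least_squares(lambda q:(proj(f,tw(p,[-.025,-.04+q[0],.086]))-c).ravel(),[.02]); print(n,d["score"],c,q.x,q.fun)
for n,f in (("top",ft),("scene",fs)):
    im=f["frame"][:,:,::-1].copy(); im=cv2.resize(im,None,fx=3,fy=3)
    for P,col in ((M,(0,0,255)),):
        for u in proj(f,tw(p,P)): cv2.circle(im,tuple(int(v) for v in (u+.5)*3),3,col,1)
    for q in (0,.016,.032,.048): 
        u=proj(f,tw(p,[-.025,-.04+q,.1065]))[0]; cv2.circle(im,tuple(int(v) for v in (u+.5)*3),2,(0,255,0),1)
    c=im[300:840,640:1420] if n=="top" else im[400:950,460:1250]
    cv2.imwrite(f"pics/fit_{n}.png",c)
for n,q in [("top",k) for k in("bottle","spool","driver","tray")]:
    d=r.cut_out(n,q)
    if d: print(q,d[0]["rect"])
np.save("p.npy",p); print(r.get_t())
E
```

```text
(1, 1) [ 0.59829887 -0.02697987  0.13111175] [[1.0, 1.2], [-0.3, 1.2], [-2.3, -0.3], [0.4, -1.6], [-0.7, -0.5], [-0.5, -0.4], [-2.2, -1.3], [0.9, -0.9], [0.6, 2.1], [-1.4, -1.8], [-0.0, -0.3], [-0.0, -0.0]]
(1, 0) [ 0.59824754 -0.02792105  0.12572149] [[1.3, 1.6], [-0.1, 1.0], [-1.7, -0.6], [1.1, -1.4], [-0.4, -0.3], [-0.1, -0.5], [-0.0, -0.0], [0.0, -0.0], [-0.0, 0.0], [-0.0, -0.0], [-0.0, -0.0], [-0.0, -0.0]]
(0, 1) [ 0.59863241 -0.02597178  0.13790309] [[0.0, 0.0], [-0.0, 0.0], [-0.0, -0.0], [-0.0, -0.0], [-0.0, -0.0], [-0.0, -0.0], [-2.2, -0.8], [1.1, -1.0], [1.4, 2.0], [-1.0, -1.2], [0.2, 0.0], [0.3, 0.1]]
top 0.54 [359.05202312 205.99421965] [0.03146592] [-0.02929646 -0.20940209]
scene 0.54 [274.45414847 187.6069869 ] [0.03011657] [ 0.16172901 -0.984566  ]
bottle [430.8, 175.3, 467.6, 204.7]
spool [238.4, 172.3, 266.8, 198.9]
driver [257.6, 202.3, 277.9, 287.0]
tray [296.2, 104.3, 354.3, 153.5]
1.45
```

View pics/fit_top.png

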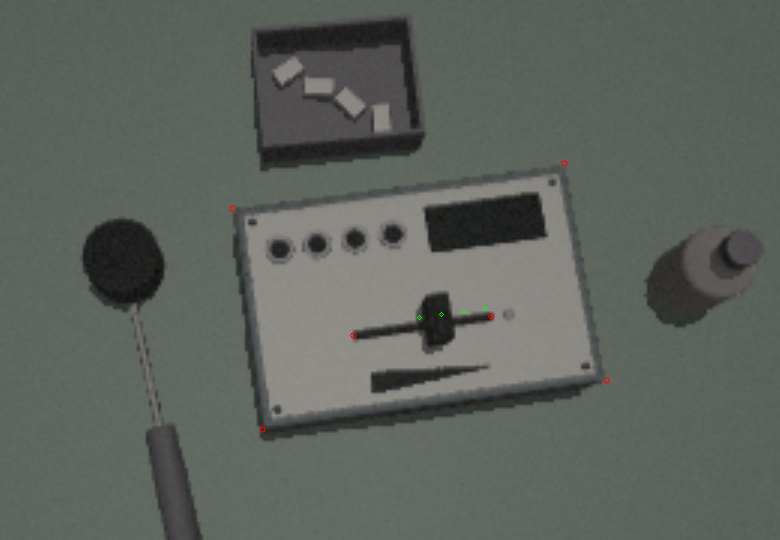

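View pics/fit_scene.png

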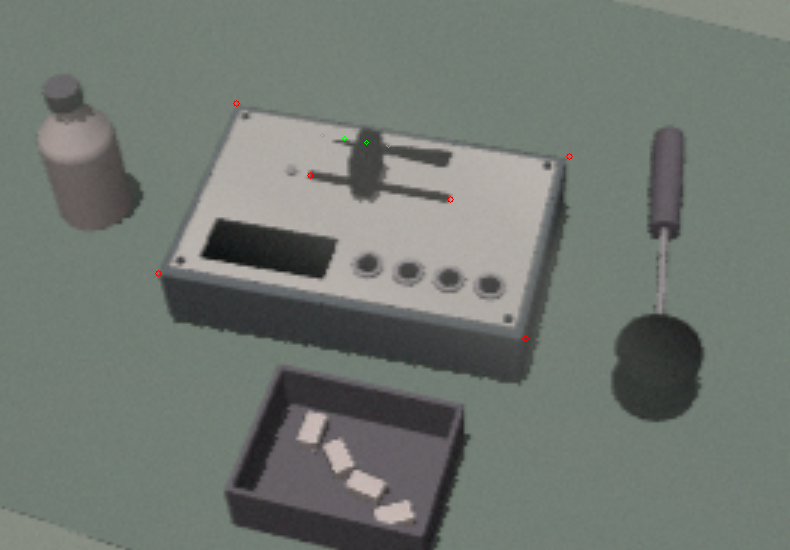

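The fit is good to about 2 mm. The lever sits at about 31 mm, which matches the second detent. Next I'll close the gripper, go to the upper side of the tab and descend.

```bash
cat >> h.py <<'E'
p=np.load("p.npy"); yaw=p[2]+np.pi/2; ORI=[np.pi,0,yaw]
ey=np.array([-np.sin(p[2]),np.cos(p[2]),0])
def pos(y,z): return tw(p,[-.025,y,z])[0]
def ty(X): return float((np.asarray(X)-tw(p,[-.025,0,0])[0])@ey)
E
python3 - <<'E'
from workcell import r
from h import *
import cv2
r.gripper_close()
print(r.get_gripper_width())
r.goto(pos(.040,.20),ORI)
print(r.get_t(),r.get_position(),r.get_eef_rot(),r.get_wrist_force())
r.servo_line(pos(.040,.078),feed=.1,threshold=5)
print(r.get_t(),ty(r.get_position()),r.get_position(),[r.get_wrist_force().round(2).tolist() for _ in range(2)])
for n in("wrist","top","scene"): cv2.imwrite(f"pics/a_{n}.png",r.grab_frame(n)["frame"][:,:,::-1])
a=cv2.imread("pics/a_scene.png")[100:300,180:400]; b=cv2.imread("pics/a_top.png")[120:280,260:440]
cv2.imwrite("pics/a2.png",np.hstack([cv2.resize(a,(400,364)),cv2.resize(b,(400,364))]))
E
```

```text
-0.0003720576825115859
4.3583 [0.56819409 0.01038484 0.20008088] [ 3.14151658e+00 -3.25580135e-04  1.70340195e+00] [0.21769524 0.01499913 0.2518509 ]
5.725 0.03987533647758247 [0.56888223 0.00936156 0.07866232] [[0.44, 0.41, -0.19], [0.44, 0.41, -0.19]]
```

View pics/a_wrist.png

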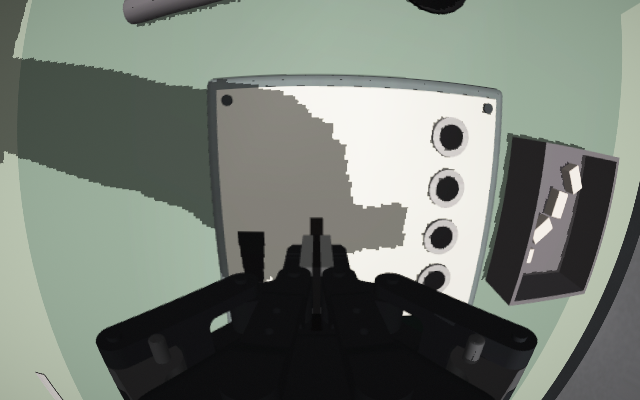

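View pics/a2.png

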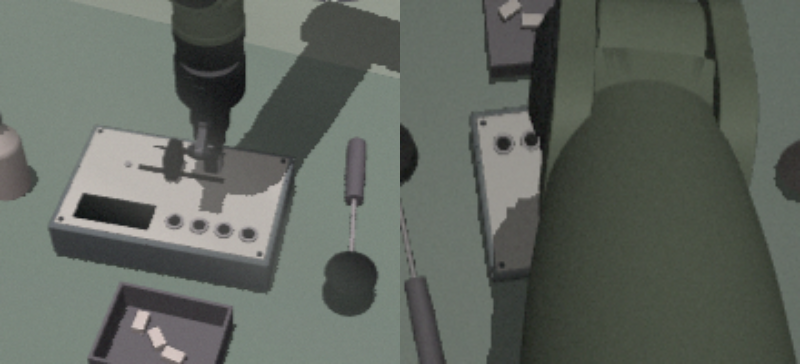

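The wrist view shows the fingertips on the slot line, with the slot end just ahead at pixel (316,225). The scene view shows the tab on the home side of the fingers. Now I'll push it home.

```bash
python3 - <<'E'
from workcell import r
from h import *
hit=r.servo_line(pos(-.05,.078),feed=.02,threshold=13)
f=r.get_wrist_force(); print(hit,r.get_t(),ty(r.get_position()),f.round(2),f@ey)
r.pause(.4); f=r.get_wrist_force(); print(r.get_t(),ty(r.get_position()),f.round(2),f@ey)
E
```

```text
True 8.025 0.006658257789059673 [0.24 3.42 3.76] 3.361042051756813
8.425 0.007135051476890971 [0.09 4.67 4.46] 4.6228918572971
```

It stopped early at y = 6.7 mm with only about 4.6 N, roughly where first contact was expected, so I read it as an impact spike. I'll carry on in small steps and log the force.

```bash
python3 - <<'E'
from workcell import r
from h import *
y=ty(r.get_position())
for i in range(16):
    y-=.002
    hit=r.servo_line(pos(y,.078),feed=.02)
    f=r.get_wrist_force(); print(round(r.get_t(),2),round(y*1e3,1),round(ty(r.get_position())*1e3,2),r.get_position()[2].round(4),f.round(1),round(f@ey,2))
    if f@ey>11: break
E
```

```text
8.68 5.1 6.69 0.0778 [-0.2  7.   1.8] 7.01
8.93 3.1 4.61 0.0778 [-0.2  6.5  1.8] 6.47
9.18 1.1 0.49 0.0777 [0.5 0.1 0.4] -0.0
9.43 -0.9 -1.39 0.0779 [0.  0.7 0.7] 0.66
9.68 -2.9 -3.09 0.078 [-0.8 -0.6 -0.1] -0.52
9.93 -4.9 -4.99 0.078 [ 0.4 -0.4 -0.3] -0.48
10.18 -6.9 -6.18 0.078 [-0.8  3.8  0.4] 3.85
10.43 -8.9 -7.81 0.078 [-0.9  4.8  1.6] 4.84
10.68 -10.9 -9.56 0.078 [0.  6.3 2. ] 6.25
10.93 -12.9 -11.58 0.078 [-0.5  4.7  1. ] 4.68
11.18 -14.9 -15.57 0.078 [-0.4 -0.2  0.3] -0.18
11.43 -16.9 -17.41 0.078 [ 0.2 -0.2  0.1] -0.23
11.68 -18.9 -19.08 0.078 [-0.1 -0.7  0.1] -0.63
11.93 -20.9 -21.01 0.078 [-1.1 -1.1  0. ] -0.99
12.18 -22.9 -21.56 0.078 [-1.   5.5  1.2] 5.54
12.43 -24.9 -21.63 0.078 [-2.2 10.2  2.9] 10.37
```

There were two clicks, with contacts at about +9, −5.8 and −21.4 mm, so the pitch is about 16 mm. It is now at what looks like the home stop. I'll push past 13 N to confirm, hold, then look.

```bash
python3 - <<'E'
from workcell import r
from h import *
import cv2
y=-.0249
for i in range(4):
    y-=.001
    r.servo_line(pos(y,.078),feed=.02)
    f=r.get_wrist_force(); print(round(r.get_t(),2),round(y*1e3,1),round(ty(r.get_position())*1e3,2),f.round(1),round(f@ey,2))
    if f@ey>14: break
r.pause(.4)
f=r.get_wrist_force(); print(ty(r.get_position()),f@ey)
# back off, rise, cross over, descend on the home side
r.servo_line(pos(.0,.078),feed=.05)
r.servo_line(pos(.0,.135),feed=.1)
r.servo_line(pos(-.085,.135),feed=.1)
cv2.imwrite("pics/b.png",r.grab_frame("scene")["frame"][:,:,::-1])
cv2.imwrite("pics/bw.png",r.grab_frame("wrist")["frame"][:,:,::-1])
print(r.get_t(),r.get_position(),ty(r.get_position()))
a=cv2.imread("pics/b.png")[100:300,180:400]; cv2.imwrite("pics/b2.png",np.hstack([cv2.resize(a,(400,364)),cv2.resize(cv2.imread("pics/bw.png")[150:400,120:520],(400,364))]))
E
```

```text
12.68 -25.9 -21.67 [-1.9 12.3  4.3] 12.43
12.93 -26.9 -21.69 [-1.  15.5  5.1] 15.46
-0.021736900776882277 15.570784468786211
15.8333 [ 0.58451193 -0.11380528  0.13500075] -0.08427774856237752
```

View pics/b2.png

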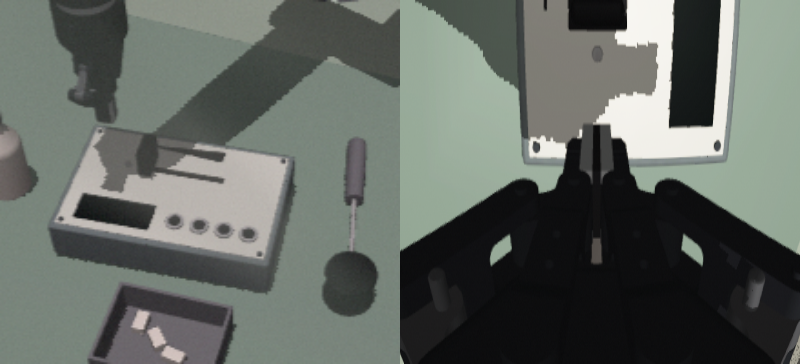

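The scene view shows the tab at the home end of its slot, held at 15.5 N, so the stop is reached. Now I'll descend on the home side and count clicks. I expect contact at about −58.6, −42.6 and −26.6 mm and clicks about 8 mm after each.

```bash
python3 - <<'E'
from workcell import r
from h import *
r.servo_line(pos(-.085,.078),feed=.08,threshold=6)
print(r.get_position(),ty(r.get_position()))
r.servo_line(pos(-.064,.078),feed=.03)
r.pause(.2); f0=r.get_wrist_force(); print(round(r.get_t(),2),f0.round(2))
y=-.064; clicks=0; loaded=False; start=None
while y<-.012 and clicks<3:
    y+=.001
    r.servo_line(pos(y,.078),feed=.015)
    f=-(r.get_wrist_force()-f0)@ey; t=ty(r.get_position()); print(round(r.get_t(),2),round(y*1e3,1),round(t*1e3,2),round(f,2),end=" ")
    if f>3 and not loaded: loaded=True; start=t; print("contact",end="")
    elif loaded and f<1.5 : loaded=False; clicks+=1; print("CLICK",clicks,end="")
    print()
    if f>12: print("high force, stop"); break
E
```

```text
[ 0.58501448 -0.11465014  0.07834987] -0.08518106162031225
17.74 [ 0.97 -0.73  0.1 ]
17.99 -63.0 -63.02 -0.9 
18.24 -62.0 -61.91 -0.86 
18.49 -61.0 -60.93 -0.65 
18.74 -60.0 -59.93 -1.54 
18.99 -59.0 -59.34 0.44 
19.24 -58.0 -58.91 4.19 contact
19.49 -57.0 -58.29 5.37 
19.74 -56.0 -57.49 5.62 
19.99 -55.0 -56.63 5.78 
20.24 -54.0 -55.62 5.06 
20.49 -53.0 -54.61 5.84 
20.74 -52.0 -53.31 4.89 
20.99 -51.0 -50.16 -0.99 CLICK 1
21.24 -50.0 -49.36 -0.78 
21.49 -49.0 -48.78 -0.27 
21.74 -48.0 -47.93 -2.16 
21.99 -47.0 -46.94 -0.97 
22.24 -46.0 -45.93 -0.27 
22.49 -45.0 -44.91 -1.57 
22.74 -44.0 -43.94 -1.49 
22.99 -43.0 -43.36 0.06 
23.24 -42.0 -42.87 4.09 contact
23.49 -41.0 -42.29 5.5 
23.74 -40.0 -41.48 6.08 
23.99 -39.0 -40.61 6.94 
24.24 -38.0 -39.6 6.53 
24.49 -37.0 -38.58 5.79 
24.74 -36.0 -37.12 5.85 
24.99 -35.0 -34.08 -1.32 CLICK 2
25.24 -34.0 -33.42 -0.65 
25.49 -33.0 -32.79 0.07 
25.74 -32.0 -31.94 -1.55 
25.99 -31.0 -30.97 -0.61 
26.24 -30.0 -29.95 -0.43 
26.49 -29.0 -28.91 -1.02 
26.74 -28.0 -27.98 -0.09 
26.99 -27.0 -27.36 0.89 
27.24 -26.0 -26.92 3.95 contact
27.49 -25.0 -26.27 4.47 
27.74 -24.0 -25.5 5.53 
27.99 -23.0 -24.66 5.27 
28.24 -22.0 -23.64 6.96 
28.49 -21.0 -22.61 6.38 
28.74 -20.0 -21.19 4.95 
28.99 -19.0 -18.11 -0.38 CLICK 3
```

Three clear clicks, 16 mm apart. Now I'll back off and lift clear, then check.

```bash
python3 - <<'E'
from workcell import r
from h import *
import cv2
from scipy.optimize import least_squares
r.servo_line(pos(-.045,.078),feed=.05)
r.servo_line(pos(-.045,.20),feed=.1)
r.goto([.23,.4,.25],[np.pi,0,2.4])
r.pause(.3)
out=[]
for n in("top","scene"):
    f=r.grab_frame(n); im=f["frame"]
    for d in r.cut_out(n,"range_lever")[:1]:
        ys,xs=np.nonzero(d["mask"]); c=np.array([xs.mean(),ys.mean()])
        q=least_squares(lambda q:(proj(f,tw(p,[-.025,-.04+q[0],.086]))-c).ravel(),[.02]); print(n,d["score"],c,q.x,q.fun)
    for k in("bottle","spool","driver","tray"):
        d=r.cut_out(n,k); print(n,k,d[0]["rect"] if d else None)
    c=im[90:300,210:490] if n=="top" else im[130:340,150:410]
    out.append(cv2.resize(c[:,:,::-1],(400,320)))
cv2.imwrite("pics/end.png",np.hstack(out))
print(r.get_t(),r.get_position(),r.get_wrist_force())
E
```

```text
top 0.6 [351.8136646  206.75776398] [0.04754211] [0.00489044 0.03495535]
top bottle [430.5, 178.8, 468.4, 205.9]
top spool [289.6, 156.9, 416.8, 244.9]
top driver [256.4, 201.4, 279.0, 284.3]
top tray [297.4, 106.0, 352.4, 151.8]
scene 0.53 [281.90434783 188.4       ] [0.04654984] [ 0.09282509 -0.56509607]
scene bottle [163.7, 158.0, 198.2, 210.8]
scene spool [354.3, 238.8, 388.0, 272.1]
scene driver [368.5, 173.0, 380.9, 238.2]
scene tray [227.4, 255.5, 307.8, 324.7]
34.05 [0.22996049 0.40002544 0.24999595] [ 0.69676204 -0.17338944 -0.44496264]
```

View pics/end.png

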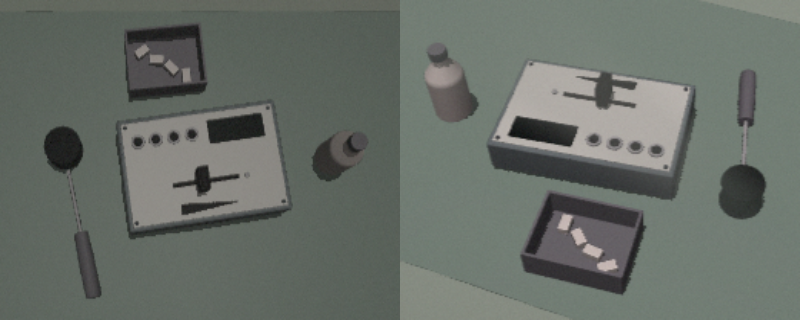

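The tab at (203,180) in the left (top) half is now past the middle of the slot, at about 47–47.5 mm in both cameras. The bystanders have not moved and the arm is clear.

```bash
python3 -c "
from workcell import r
r.job_done(); print(r.get_t())"
```

```text
the job is handed in; nothing more can be done
the job is handed in; nothing more can be done
```

The lever is resting in the third detent, and I handed the job in at about 34 s of the 72 s allowed.

- **Home stop:** with the fingers shut I pushed the tab home from its upper side through two clicks. It met the stop at 15.5 N and I held it there for 0.4 s.
- **Three clicks:** from the home side I pushed in 1 mm steps. Each time the force built to about 6–7 N and then dropped to nothing, with the fingertip at about −50, −34 and −18 mm along the slot. I stopped at the third drop, backed off and retracted.
- **Final check:** the two fixed cameras put the lever at 47.5 mm and 46.5 mm, against a detent centre of 48 mm. The arm was clear of everything, and the bystanders looked to be where they started.

Two things disagreed along the way:
- **Early stop:** the first push home, set to stop at 13 N, stopped at first contact with only about 4 N on the reading. I took it as an impact spike and carried on in small steps.
- **Spool detection:** in the last top view the network labelled the tester as the spool. The scene camera and the picture itself show the spool in place.

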